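Shut the tea infuser and hold it over the mug

ROBOT

A 6-joint arm with a two-finger parallel gripper is mounted at the origin on the work surface. World frame = base frame: x ahead of the robot, y to its left, z up, the work surface at z = 0. Lengths are in m, angles in rad, forces in N, time in s.
With the tool pointing down it reaches from about 0.35 to 0.725 m from the base axis. Payload 4.3 kg.
Tool frame: the origin (TCP) lies at the very end of the fingers, on their centre line; the grasp point (between the pads) lies 19 mm behind it; z points along the fingers, y is the line along which they close (so a half turn about z gives the same grasp; the last joint's range is limited). The gripper opens to 85 mm and grips with 20 to 120 N. Pads are 22 mm wide; open, the fingers measure 114 mm over their backs; the gripper's body (76 mm by 85 mm) begins 54 mm behind the grasp point. The pads swing forward as they close: fully open they stand 13 mm farther back than shut.
Start: joints at [1.129, 0.377, 0.081, 1.274, 0, 1.46], TCP at [0.187, 0.544, 0.231] pointing down, gripper open.
Joint ranges: [-2.72, 2.72], [-0.84, 1.66], [-1.02, 1.22], [-1.77, 2.12], [-1.37, 1.28], [-3.14, 3.14]. Speed limits (rad/s): [2.57, 2.57, 3.14, 3.14, 3.14, 3.14].

INTERFACE

Orientations are given as [roll, pitch, yaw] about the fixed x, y, z axes, in that order (R = Rz(yaw) Ry(pitch) Rx(roll)).
In Python, from plant import r gives the robot as it stands. Calls block until the motion is done:
- r.movep(position, orientation): joint-space move of the TCP to a pose.
- r.line_to(position, rot=None, speed=0.15, stop_force=None): straight line of the TCP; rot=None keeps the orientation; speed is the mean speed in m/s. With stop_force (N) it stops when the force on the tool has changed by that much, and returns True; else False.
- r.move_joints(angles): joint-space move.
- r.let_go() and r.gripper_close(): open the fingers fully, or close them until they stop; the grip force is fixed at half the most.
- r.dwell(seconds).
- r.ik(position, orientation): joint angles nearest the present ones, or None.
- r.grab_frame(name): name is "scene" or "side" or "wrist"; returns a dict with "img" (480x640x3 uint8, blue, green, red), "camera_matrix" (3x3 intrinsics, pixels), "dist" ([k1, k2, p1, p2, k3] as OpenCV has them; the pictures are not rectified), "R" (3x3) and "t" (3): a world point X has camera coordinates R X + t. Camera axes: x right, y down, z forward; pixel columns grow to the right and rows downward; lengths in m; the calibration is good to about 2 mm. A picture is of the moment at which its call begins. There is no depth.
A pose or a line that the arm cannot do raises r.Unreachable and nothing moves.
- r.job_done(): hands the job in; it is judged then, once.
Readings, each from a call of its own:
- r.current_clock(): time.
- r.current_q(): joint angles.
- r.current_dq(): joint speeds.
- r.current_tau(): joint torques, N m.
- r.current_ee_pos(): TCP position.
- r.current_ee_rot(): TCP orientation.
- r.current_contact_force(): force on the tool from outside, world axes, zero at the start.
- r.current_moment(): the same for the moment, N m.
- r.current_finger_gap(): opening from 0.0 (shut) to 1.0 (fully open).
- r.current_finger_force(): force on a finger pad.
Only numpy, scipy, OpenCV 4.12 (cv2) and the standard library are available. Lean on these libraries where they do the work, as an engineer would, in place of code of your own. Each camera call takes 0.05 s, during which the arm holds its last target. There are 200 camera calls.

TASK

Make the tea ready: fold the infuser's upper half over until it sits fully shut on the lower half with the pressed tea inside, then take the infuser by its handle, carry it over the caddy of jars to the mug (the one with the handle) and hold it level and centred over the mug's mouth, about a finger's breadth above the rim and touching nothing, so that I can pour the water through it. Finish still holding it there, keep the tea inside, and leave the mug and all the other things where they stand.

Things in the scene. Friction and masses are not known exactly. Their poses are not given: they have to be found in the camera images.
- infuser: Perforated steel tea infuser, loose, 0.2 kg: two hinged round half shells on a flat bottom. Origin: centre of its underside; z up. Lower half 66 mm wide at its edge, 52 at the bottom, 27 high; shut, the whole is 50 high. Handle along its own -x: thin neck, then a bamboo grip 16 mm wide (y), 14 high, from 58 to 153 mm from the origin, mid-height 30 mm above the underside. Hinge on the +x edge.
- infuser_grip (a point): Point on the middle line of the infuser's bamboo grip, 80 mm from the infuser's axis (x -80, z 30 mm from its origin): a good place to take it from above with the fingers closing across the handle. The grip goes on 73 mm beyond this point towards the handle's end.
- infuser_hinge (a point): Middle of the infuser's hinge axis, 36.5 mm along the infuser's +x and 27.5 mm above its underside; the axis runs along the infuser's y.
- infuser_lid (a joint): Angle (rad) of the infuser's upper half: 0 = shut, edge on edge with the lower half; grows as it opens upwards and away from the handle; 1.57 = upright; stop at 2.2. Starts at 1.7 to 2.15. A stiff hinge (0.015 N m): it stays where it is left, also part way, so push it all the way down.
- lid_crown (a point): Middle of the outside of the upper half's flat crown (44 mm across). The upper half is a 30 g shell 66 mm in diameter, 22 mm deep; this point is 36.5 mm from the hinge axis along the shell's edge plane and 22 mm outwards from that plane. Shut, it is the top of the infuser, 49.5 mm above the underside. A thumb tab sticks out 12 mm past the shell's free edge.
- tea: Pressed lump of tea, dark brown, 30 mm in diameter and 13 mm high, lying loose in the infuser's lower half. Origin: centre of its underside.
- mug: White ceramic mug with a handle, loose, 96 mm in outer diameter, 90 mm high, wall 4 mm. Origin: centre of its underside; its handle points along its own +y and reaches some 40 mm out. Its place and the beaker's may be exchanged.
- mug_rim (a point): Centre of the mug's mouth, at the height of the rim (90 mm above the counter); z up.
- beaker: White ceramic beaker without a handle, 82 mm in diameter, 95 mm high, loose; not to be used. Origin: centre of its underside.
- caddy: Fixed open wooden tray, 300 mm (its x) by 100 mm (its y), 45 mm high, standing between the infuser and the mug. Origin: centre of its underside. In it stand the canister, the jam jar and the pepper mill in a row, the tallest reaching 138 mm above the counter.
- canister: Steel canister with a wooden lid, 78 mm in diameter, 122 mm high, loose, in the caddy. Origin: centre of its underside.
- jam_jar: Amber glass jar with steel cap, 66 mm in diameter, 95 mm high, loose, in the caddy. Origin: centre of its underside.
- pepper_mill: Dark wooden turned pepper mill, 54 mm in diameter, 132 mm high, loose, in the caddy. Origin: centre of its underside.
- sugar_bowl: White ceramic sugar bowl with lid, 84 mm in diameter, 79 mm high, loose on the counter. Origin: centre of its underside.
- milk_jug: Steel milk jug with a handle, 80 mm in diameter, 85 mm high, loose on the counter. Origin: centre of its underside.
- honey: Amber honey jar with white cap, 64 mm in diameter, 100 mm high, loose on the counter. Origin: centre of its underside.
- teaspoon: Steel teaspoon, 140 mm long, lying loose on the counter along its own x. Origin: under its middle.

How it is judged:
By the outcome, as a careful person would: the job done as asked, in the order asked, and still so for the second after the job is handed in, while the arm keeps its last pose, push and grip.
It also fails if it takes over 54 s, if anything falls off the work surface, if the arm or the gripper's body presses on something with over 40 N, if the wrist force passes 120 N, or if a joint passes its speed limit or range.

## Working session

There is one attempt and no reset: what is moved stays moved. The work goes in short steps, each a Python script; the robot and the scene stay as the last script left them, time stands still between calls to the robot, and variables do not carry over. Pictures are saved under pics/ and viewed, at most 10 in all, crops included, and the job is handed in when it is done.

```bash
ls; mkdir -p pics; cat > h.py <<'E'
import numpy as np, cv2
from plant import r
def shot(n,f):
    d=r.grab_frame(n); cv2.imwrite('pics/'+f,d['img']); return d
def ray(d,uv):
    p=cv2.undistortPoints(np.array([[uv]],float),np.array(d['camera_matrix']),np.array(d['dist'])).ravel()
    R=np.array(d['R']);t=np.array(d['t'])
    c=-R.T@t; v=R.T@np.array([p[0],p[1],1]); return c,v/np.linalg.norm(v)
def onz(d,uv,z):
    c,v=ray(d,uv); return c+v*(z-c[2])/v[2]
def tri(rs):
    A=np.zeros((3,3));b=np.zeros(3)
    for c,v in rs:
        P=np.eye(3)-np.outer(v,v);A+=P;b+=P@c
    return np.linalg.solve(A,b)
def proj(d,X):
    R=np.array(d['R']);t=np.array(d['t'])
    return cv2.projectPoints(np.array(X,float).reshape(-1,1,3),cv2.Rodrigues(R)[0],t,np.array(d['camera_matrix']),np.array(d['dist']))[0].reshape(-1,2)
E
python3 - <<'E'
from h import *
import pickle
o={n:shot(n,n+'0.png') for n in('scene','side','wrist')}
pickle.dump(o,open('o.pkl','wb'))
for n in o: print(n,-np.array(o[n]['R']).T@o[n]['t'])
print(r.current_ee_pos(),r.current_ee_rot(),r.current_clock())
E
```

```text
pics
scene [ 1.25186866 -0.070222    0.84995615]
side [0.39552233 0.72863977 0.88281762]
wrist [0.11317071 0.56781288 0.37266759]
[0.18707881 0.54321307 0.2305848 ] [-3.14008171e+00 -1.68046131e-04  2.80979683e+00] 0.15
```

View pics/scene0.png

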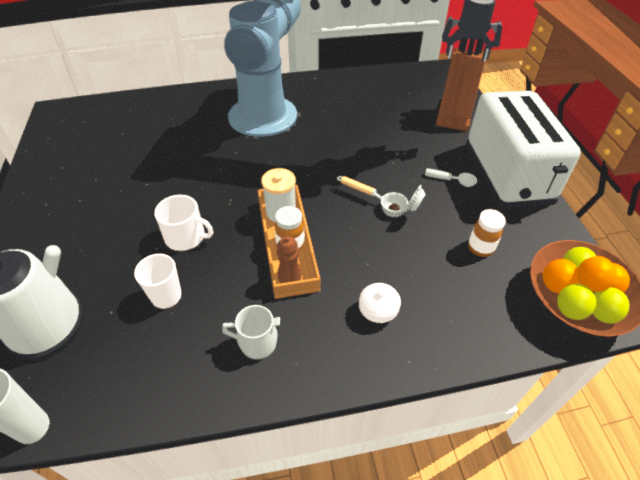

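View pics/side0.png

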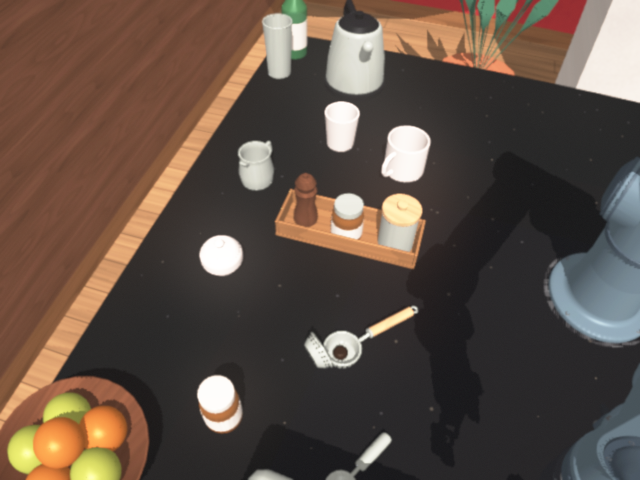

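```bash
python3 - <<'E'
from h import *
import pickle
o=pickle.load(open('o.pkl','rb'))
for n,roi in(('scene',(325,165,390,205)),('side',(355,300,425,345))):
    d=o[n];x0,y0,x1,y1=roi
    hsv=cv2.cvtColor(d['img'],cv2.COLOR_BGR2HSV)
    m=cv2.inRange(hsv,(8,60,90),(35,255,255))[y0:y1,x0:x1]
    k,l,s,_=cv2.connectedComponentsWithStats(m)
    i=1+np.argmax(s[1:,4]); p=np.argwhere(l==i)[:,::-1]+[x0,y0]
    c=p.mean(0);u=np.linalg.svd(p-c,full_matrices=False)[2][0];q=(p-c)@u
    for e in(q.min(),q.max()): print(n,c+u*e,onz(d,c+u*e,.032).round(4))
for n,a,b in(('scene',(393,204),(180,207)),('side',(342,347),(407,143))):
    print(n,onz(o[n],a,.027),onz(o[n],b,.09))
C=[]
for n,(x,y) in(('scene',(380,175)),('scene',(145,185)),('side',(298,310)),('side',(375,115))):
    C.append(cv2.resize(o[n]['img'][y:y+60,x:x+80],(400,300),interpolation=cv2.INTER_CUBIC))
cv2.imwrite('pics/m.png',np.vstack([np.hstack(C[:2]),np.hstack(C[2:])]))
E
```

```text
scene [340.80414334 178.48405383] [0.369  0.1657 0.032 ]
scene [372.65837926 191.37283547] [0.4313 0.2344 0.032 ]
side [412.8357511  309.68705876] [0.3639 0.1692 0.032 ]
side [370.55925148 331.87610777] [0.4285 0.2388 0.032 ]
scene [0.47965856 0.2740921  0.027     ] [ 0.45674774 -0.2332196   0.09      ]
side [0.47016925 0.28116216 0.027     ] [ 0.45998506 -0.22321823  0.09      ]
```

View pics/m.png

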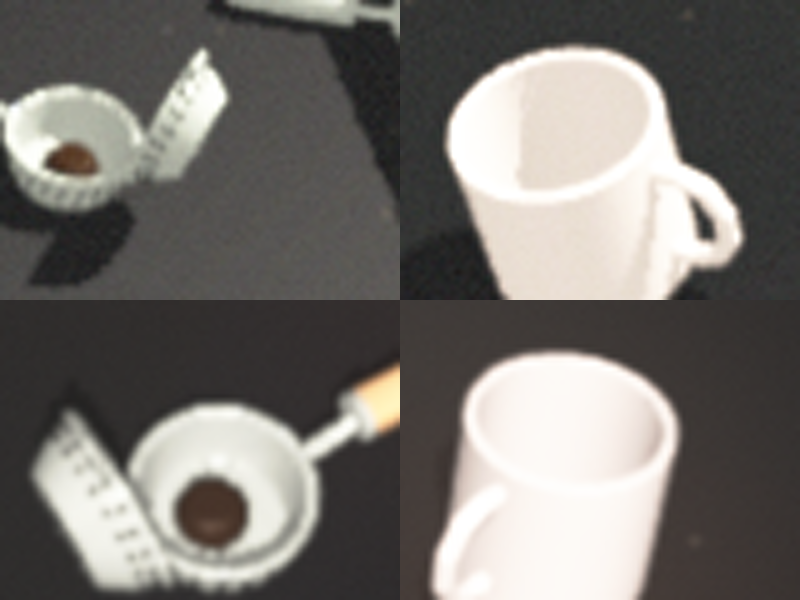

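View pics/wrist0.png

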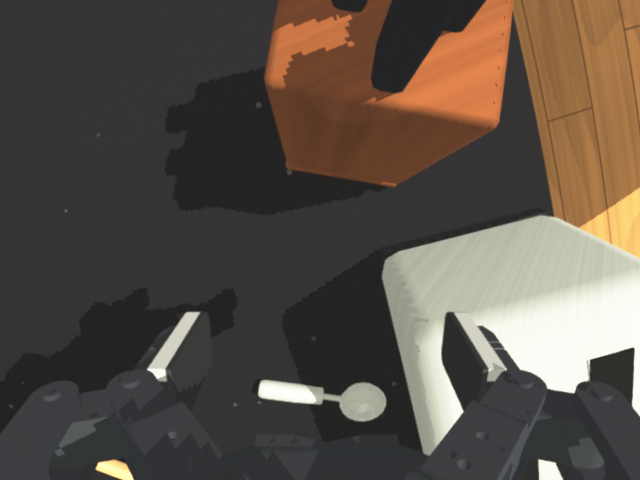

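```bash
python3 - <<'E'
from h import *
import pickle
o=pickle.load(open('o.pkl','rb'))
for n,a,b in(('scene',(395,202),(176.2,210)),('side',(342.8,347),(409.3,139.2))):
    print(n,onz(o[n],a,.027),onz(o[n],b,.09))
print(np.array(o['wrist']['R'])[2])
yaw=.81; u=np.array([np.cos(yaw),np.sin(yaw)])
p=np.array([.475,.278])+.09*u
r.movep([*p,.25],[np.pi,0,yaw+np.pi-2*np.pi])
d=shot('wrist','w1.png'); pickle.dump(d,open('w1.pkl','wb'))
print(r.current_clock(),r.current_ee_pos(),r.current_q(),np.array(d['R'])[2])
E
```

```text
scene [0.47379162 0.28114304 0.027     ] [ 0.46482126 -0.24177286  0.09      ]
side [0.46880727 0.28073245 0.027     ] [ 0.45744787 -0.23795723  0.09      ]
[ 0.2855688  -0.09959056 -0.95316954]
1.7833 [0.53638102 0.34390383 0.24997374] [ 4.70484864e-01  5.11690935e-01  3.36994438e-01  1.39632131e+00
  2.79185005e-04 -3.40443485e-01] [ 0.20833276  0.21907966 -0.95320594]
```

View pics/w1.png

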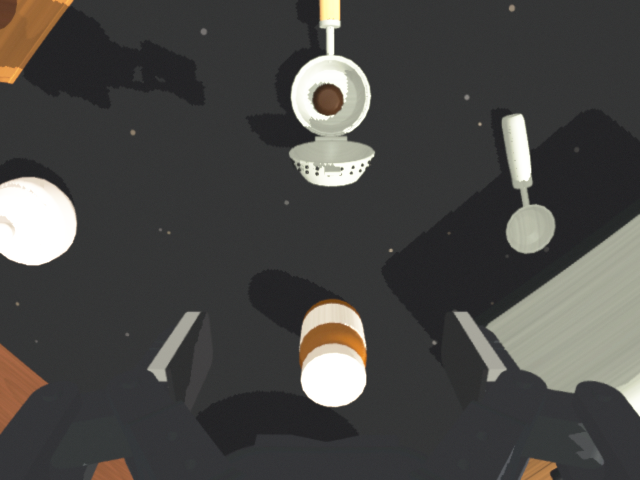

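```bash
python3 - <<'E'
from h import *
import pickle
d=pickle.load(open('w1.pkl','rb'));o=pickle.load(open('o.pkl','rb'))
c=onz(d,(331,96),.027);g=onz(d,(330,10),.030);h=onz(d,(331,139),.0275);print(c,g,h)
v=(c-g);print(np.arctan2(v[1],v[0]),np.linalg.norm(v), np.arctan2(*(h-g)[[1,0]]))
print('honey',onz(d,(333,375),.1),'tab',onz(d,(331,183),.05), 'edge', onz(d,(331,150),.1))
e=[onz(d,q,.027) for q in((291,96),(371,96),(331,56),(331,136))];print(np.linalg.norm(e[0]-e[1]),np.linalg.norm(e[2]-e[3]))
E
```

```text
[0.47004407 0.27963052 0.027     ] [0.42359361 0.22924621 0.03      ] [0.49511126 0.3061666  0.0275    ]
0.8260001878948241 0.06859463860280034 0.821779361007207
honey [0.62622525 0.44661172 0.1       ] tab [0.51956825 0.33173074 0.05      ] edge [0.49786317 0.30796473 0.1       ]
0.06897151350442493 0.0666427404874396
```

```bash
python3 - <<'E'
from h import *
import pickle
yaw=.822; u=np.array([np.cos(yaw),np.sin(yaw),0]); H=np.array([.4700,.2797,.0275])+.0365*u
rot=[np.pi,0,yaw-np.pi]
T=lambda x,z:H+x*u+[0,0,z]
r.gripper_close()
r.movep(T(.085,.16),rot)
r.line_to(T(.085,.038),speed=.15)
print('clk',r.current_clock(),r.current_contact_force())
for th in np.linspace(2.1,0.1,9):
    A=.05*np.array([-np.cos(th),np.sin(th)])+.022*np.array([np.sin(th),np.cos(th)])
    s=r.line_to(T(A[0]+.011*np.sin(th),A[1]),speed=.1,stop_force=10)
    print(round(th,2),s,np.round(r.current_contact_force(),2))
    if s: break
s=r.line_to(T(-.05,.017),speed=.03,stop_force=12)
print(s,r.current_ee_pos(),T(-.05,.022),r.current_contact_force(),r.current_clock())
d=shot('side','s2.png')
cv2.imwrite('pics/s2c.png',cv2.resize(d['img'][280:400,260:440],(720,480)))
E
```

```text
clk 3.9 [-0.21954723  0.42723052  0.43152214]
2.1 False [ 0.36 -0.16  0.65]
1.85 False [-0.34  0.42  0.18]
1.6 False [ 0.85 -0.37  0.52]
1.35 False [ 0.07 -0.31  0.26]
1.1 False [-0.03 -0.4   0.32]
0.85 False [ 0.07 -1.45 -0.3 ]
0.6 False [-0.29  0.31  0.64]
0.35 False [-0.67 -0.2  -0.16]
0.1 False [ 0.82  0.13 -0.12]
True [0.46332159 0.27166073 0.04934474] [0.46080977 0.26981113 0.0495    ] [-1.23672857 -0.95690892  9.02531954] 7.0417
```

View pics/s2c.png

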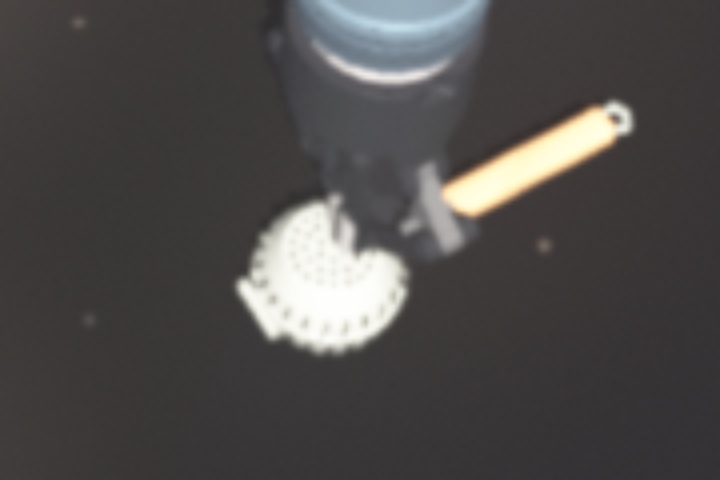

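```bash
python3 - <<'E'
from h import *
import pickle
p=np.array(r.current_ee_pos()); yaw=.822
r.line_to(p+[0,0,.15],speed=.25)
r.let_go()
d=r.grab_frame('wrist'); pickle.dump(d,open('w3.pkl','wb'))
y2=-.2; u=np.array([np.cos(y2),np.sin(y2)])
m=np.array([.460,-.239])+.03*u
r.movep([*m,.30],[np.pi,0,y2+np.pi])
e=r.grab_frame('wrist'); pickle.dump(e,open('w4.pkl','wb'))
print(r.current_clock())
cv2.imwrite('pics/34.png',cv2.resize(np.hstack([d['img'],e['img']]),(800,300),interpolation=cv2.INTER_AREA))
E
```

```text
10.6417
```

View pics/34.png

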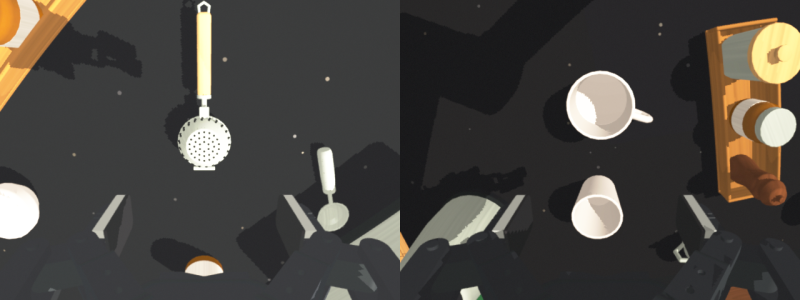

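```bash
python3 - <<'E'
from h import *
import pickle
d=pickle.load(open('w3.pkl','rb'));e=pickle.load(open('w4.pkl','rb'))
m=cv2.inRange(cv2.cvtColor(d['img'],cv2.COLOR_BGR2HSV),(10,50,90),(35,255,255)); m[:, :290]=0;m[:,370:]=0;m[200:]=0
p=np.argwhere(m)[:,::-1];ys=np.unique(p[:,1]);print('grip rows',ys[0],ys[-1])
L=np.array([[p[p[:,1]==y,0].mean(),y] for y in ys[3:-3]])
W=np.array([onz(d,q,.034) for q in L])
k=np.array([W[-1],W[0]]);v=k[0]-k[1];c=W[:,:2].mean(0);vv=np.linalg.svd(W[:,:2]-c)[2][0];vv*=np.sign(vv[0])
print('yaw',np.arctan2(vv[1],vv[0]),'mid',c,'ends',onz(d,L[0],.034),onz(d,L[-1],.034),'origin est',c+vv*.1055)
# infuser crown: white circle
w=cv2.inRange(cv2.cvtColor(d['img'],cv2.COLOR_BGR2HSV),(0,0,120),(180,70,255))
w[:, :270]=0;w[:,385:]=0;w[:185]=0;w[262:]=0
q=np.argwhere(w)[:,::-1];print('shell px',q.min(0),q.max(0),onz(d,((q[:,0].min()+q[:,0].max())/2,(q[:,1].min()+q[:,1].max())/2),.0275))
w=cv2.inRange(cv2.cvtColor(e['img'],cv2.COLOR_BGR2HSV),(0,0,110),(180,70,255))
w[:, :240]=0;w[:,430:]=0;w[:85]=0;w[262:]=0
w=cv2.morphologyEx(w,cv2.MORPH_CLOSE,np.ones((7,7)));w=cv2.morphologyEx(w,cv2.MORPH_OPEN,cv2.getStructuringElement(2,(41,41)))
c=max(cv2.findContours(w,0,1)[0],key=cv2.contourArea);E=cv2.fitEllipse(c);print(E,cv2.boundingRect(c))
ctr=onz(e,E[0],.09);print('mug',ctr)
P=np.array([onz(e,q,.09)[:2] for q in c[:,0]]);R=np.linalg.norm(P-ctr[:2],axis=1);print('r pct',np.percentile(R,[2,25,50,75,98]))
(a,b),rr=cv2.minEnclosingCircle((P*1000).astype(np.float32));print(a,b,rr)
o=e['img'].copy();cv2.drawContours(o,[c],-1,(0,0,255),1)
for t in((.4600,-.2390),ctr[:2]):
    a=np.linspace(0,6.28,60);X=np.c_[t[0]+.048*np.cos(a),t[1]+.048*np.sin(a),0*a+.09];cv2.polylines(o,[proj(e,X).astype(int)],True,(0,255,0) if t is not ctr[:2] else (255,0,0),1)
cv2.imwrite('pics/mug.png',cv2.resize(o[90:270,230:430],None,fx=3,fy=3))
E
```

```text
grip rows 18 152
yaw 0.8340386459944025 mid [0.39898032 0.19907588] ends [0.36831805 0.16787118 0.034     ] [0.43056033 0.23166684 0.034     ] origin est [0.46986472 0.27721455]
shell px [284 185] [369 261] [0.46848035 0.27729423 0.0275    ]
((320.9494323730469, 167.94873046875), (109.55243682861328, 110.4739761352539), 116.55632781982422) (266, 113, 111, 111)
mug [ 0.45772172 -0.24312232  0.09      ]
r pct [0.04591483 0.04664887 0.04784082 0.04887717 0.04972096]
459.4974365234375 -242.94509887695312 48.85929489135742
```

View pics/mug.png

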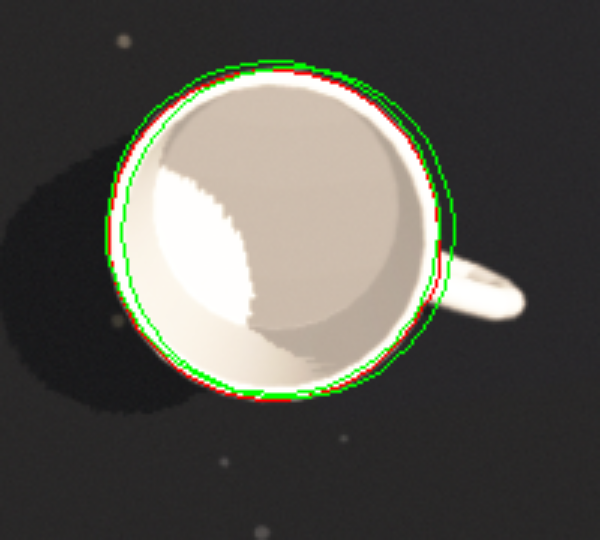

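```bash
python3 - <<'E'
from h import *
import pickle
yaw=.832; u=np.array([np.cos(yaw),np.sin(yaw),0]); G=np.array([.4695,.2775,0])-.08*u
r.movep(G+[0,0,.17],[np.pi,0,yaw-np.pi])
s=r.line_to(G+[0,0,.012],speed=.15,stop_force=15)
print(s,r.current_ee_pos())
r.gripper_close(); print('gap',r.current_finger_gap(),r.current_finger_force(),r.current_contact_force())
r.line_to(G+[0,0,.25],speed=.15)
print(r.current_clock(),r.current_finger_gap(),r.current_contact_force())
y2=-.2; v=np.array([np.cos(y2),np.sin(y2),0]); M=np.array([.459,-.2425,0])-.08*v
# intermediate over the caddy, then mug
a=np.arctan2(G[1],G[0]);b=np.arctan2(M[1],M[0])
for f in(.5,1):
    w=a+(b-a)*f; R=.46
    P=np.array([R*np.cos(w),R*np.sin(w),.25]) if f<1 else M+[0,0,.25]
    r.movep(P,[np.pi,0,yaw+(y2-yaw)*f+np.pi-(2*np.pi if yaw+(y2-yaw)*f>0 else 0)])
print(r.current_clock(),r.current_finger_gap(),r.current_q())
o={n:r.grab_frame(n) for n in('scene','side','wrist')};pickle.dump(o,open('o5.pkl','wb'))
C=[cv2.resize(o['scene']['img'][90:290,90:310],(400,364)),cv2.resize(o['side']['img'][40:240,300:520],(400,364))]
cv2.imwrite('pics/c5.png',np.hstack(C))
E
```

```text
False [0.41640004 0.21854532 0.01267374]
gap 0.17514070156988426 61.564507484436035 [-1.0941877   0.19806446  2.48077889]
15.9917 0.17559268994989455 [ 0.03198775  0.25980805 -2.80016828]
17.8333 0.17330261513034978 [-6.77981410e-01  1.04545713e-01 -2.26918642e-01  1.23954370e+00
  1.01946159e-03 -4.80496992e-01]
```

View pics/c5.png

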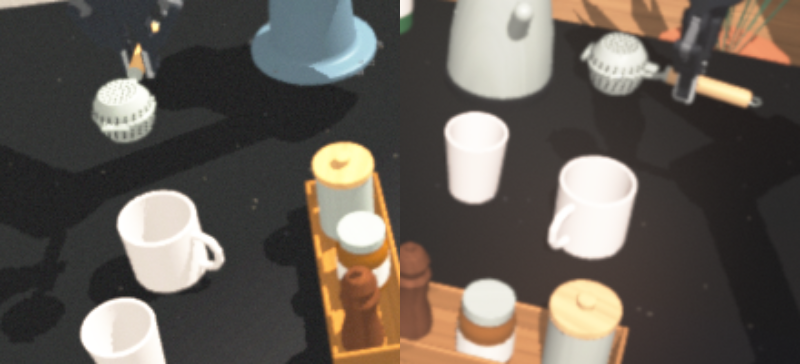

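```bash
python3 - <<'E'
from h import *
import pickle
y2=-.2; v=np.array([np.cos(y2),np.sin(y2),0]);n=np.array([-v[1],v[0],0]); M=np.array([.459,-.2425,0])-.08*v
s=r.line_to(M+[0,0,.1185],speed=.08,stop_force=8); r.dwell(.5)
print(s,r.current_clock(),r.current_ee_pos(),r.current_ee_rot(),r.current_contact_force())
o={k:r.grab_frame(k) for k in('scene','side','wrist')};pickle.dump(o,open('o6.pkl','wb'))
O=np.array([.459,-.2425,.1185-.0122]); a=np.linspace(0,2*np.pi,60)
C=[]
for k,(x,y,w,h) in dict(scene=(135,160,100,75),side=(360,80,100,75),wrist=(200,30,240,180)).items():
    d=o[k];im=cv2.resize(d['img'][y:y+h,x:x+w],(400,300),interpolation=cv2.INTER_CUBIC);raw=im.copy();f=400/w
    for rad,z,col in((.033,.027,(0,0,255)),(.022,.0495,(0,255,0))):
        X=O+rad*np.cos(a)[:,None]*v+rad*np.sin(a)[:,None]*n+[0,0,z]
        cv2.polylines(im,[((proj(d,X)-[x,y])*f).astype(int)],True,col,1)
    X=[O-.058*v+[0,0,.03],O-.153*v+[0,0,.03]];cv2.polylines(im,[((proj(d,X)-[x,y])*f).astype(int)],False,(255,0,0),1)
    X=np.c_[.459+.048*np.cos(a),-.2425+.048*np.sin(a),0*a+.09];cv2.polylines(im,[((proj(d,X)-[x,y])*f).astype(int)],True,(255,0,255),1)
    C.append(im)
    if k=='side': C.append(raw)
cv2.imwrite('pics/f.png',np.vstack([np.hstack(C[:2]),np.hstack(C[2:])]))
E
```

```text
False 20.275 [ 0.38057406 -0.2266002   0.11850274] [ 3.14158618e+00 -1.06726822e-05  2.94157082e+00] [ 0.01276955  0.08740526 -3.23958775]
```

View pics/f.png

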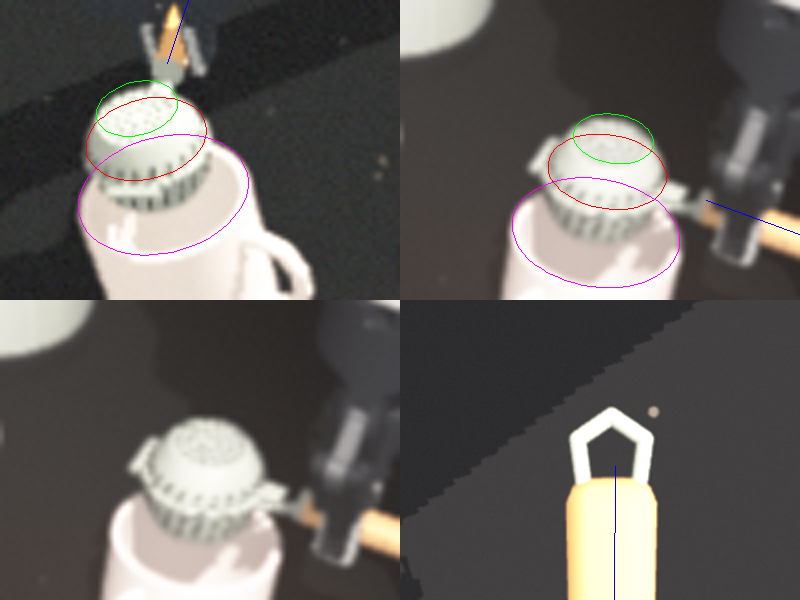

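```bash
python3 - <<'E'
from h import *
import pickle
o6=pickle.load(open('o6.pkl','rb'));o0=pickle.load(open('o.pkl','rb'))
def prof(d,O,yaw,roi,z):
    v=np.array([np.cos(yaw),np.sin(yaw),0]);n=np.array([-v[1],v[0],0])
    x0,y0,x1,y1=roi
    m=cv2.inRange(cv2.cvtColor(d['img'],cv2.COLOR_BGR2HSV),(8,60,90),(35,255,255))[y0:y1,x0:x1]
    p=np.argwhere(m)[:,::-1]+[x0,y0]; S=[]
    for x in np.unique(p[:,0]):
        q=p[p[:,0]==x,1]
        if len(q)<4: continue
        c,w=ray(d,(x,q.mean())); X=c+w*((O-c)@n)/(w@n); S.append(((X-O)@v,X[2],len(q)))
    S=np.array(S);return S
a=prof(o6['side'],np.array([.459,-.2425,.106]),-.2,(432,120,490,170),0)
b=prof(o0['side'],np.array([.4695,.2775,0]),.832,(355,300,425,345),0)
for n,S in(('now',a),('start',b)):
    print(n,np.round(S[::4],4).tolist(),np.polyfit(S[3:-3,0],S[3:-3,1],1))
# wrist: grip edges -> depth from 16mm width
K=pickle.load(open('w3.pkl','rb'))
for nm,d in(('w3',K),('now',o6['wrist'])):
    m=cv2.inRange(cv2.cvtColor(d['img'],cv2.COLOR_BGR2HSV),(10,50,90),(35,255,255));m[:,:280]=0;m[:,380:]=0;m[310:]=0
    out=[]
    R=np.array(d['R']);C=-R.T@np.array(d['t'])
    for y in range(0,310,12):
        q=np.where(m[y])[0]
        if len(q)<15: continue
        c,l=ray(d,(q[0]-.5,y));_,r2=ray(d,(q[-1]+.5,y)); l/=-l[2];r2/=-r2[2]
        h=.016/np.linalg.norm(l-r2); out.append((y,len(q),round(C[2]-h,4)))
    print(nm,out)
E
```

```text
now [[-0.0584, 0.1273, 6.0], [-0.0912, 0.1271, 6.0], [-0.0988, 0.1346, 10.0], [-0.1084, 0.1328, 9.0], [-0.1173, 0.1339, 9.0], [-0.1261, 0.1352, 8.0], [-0.1358, 0.1328, 8.0], [-0.1446, 0.1341, 7.0]] [-0.04409371  0.12827848]
start [[-0.0592, 0.0388, 4.0], [-0.0704, 0.0197, 13.0], [-0.0791, 0.0212, 12.0], [-0.0879, 0.0227, 13.0], [-0.0971, 0.0221, 13.0], [-0.1063, 0.0215, 13.0], [-0.1156, 0.0209, 13.0], [-0.1249, 0.0202, 13.0], [-0.1343, 0.0196, 13.0], [-0.1438, 0.0189, 13.0], [-0.1551, 0.0096, 9.0]] [0.02200905 0.0230037 ]
w3 []
now [(228, 15, np.float64(0.1456)), (276, 19, np.float64(0.1457)), (288, 17, np.float64(-0.0681))]
```

```bash
python3 - <<'E'
from h import *
import pickle
from scipy.optimize import least_squares
o6=pickle.load(open('o6.pkl','rb'));K=pickle.load(open('w3.pkl','rb'))
# grip taper in wrist
for nm,d,r0,r1 in(('w3',K,30,145),('now',o6['wrist'],150,220)):
    g=d['img'][:,:,1].astype(float);E=[]
    for y in range(r0,r1):
        row=g[y,270:380]; t=(row.max()+np.median(g[y,270:290]))/2; q=np.where(row>t)[0]
        if len(q)<10: continue
        a,b=q[0],q[-1]
        xa=a-(row[a]-t)/(row[a]-row[a-1]); xb=b+(row[b]-t)/(row[b]-row[min(b+1,109)]); E.append((y,xa+270,xb+270))
    E=np.array(E);pa=np.polyfit(E[:,0],E[:,1],1);pb=np.polyfit(E[:,0],E[:,2],1)
    C=-np.array(d['R']).T@np.array(d['t']);Z=[]
    for y in(r0,(r0+r1)/2,r1):
        _,l=ray(d,(np.polyval(pa,y),y));_,q=ray(d,(np.polyval(pb,y),y));l/=-l[2];q/=-q[2]
        h=.016/np.linalg.norm(l-q);X=C+h*(l+q)/2;Z.append(X)
    Z=np.array(Z);dx=np.linalg.norm(Z[0,:2]-Z[2,:2]);print(nm,len(E),Z.round(4).tolist(),'slope toward infuser',(Z[2,2]-Z[0,2])/dx)
# shell silhouette extents
v=np.array([np.cos(-.2),np.sin(-.2),0]);n=np.array([-v[1],v[0],0]);O=np.array([.459,-.2425,.1063]);a=np.linspace(0,2*np.pi,90)
for k,(x,y,w,h) in dict(scene=(135,160,100,75),side=(360,80,100,75)).items():
    d=o6[k]
    P=np.vstack([proj(d,O+R*np.cos(a)[:,None]*v+R*np.sin(a)[:,None]*n+[0,0,z]) for R,z in((.033,.0275),(.022,.0495))])
    hull=cv2.convexHull(P.astype(np.float32))[:,0]
    g=cv2.cvtColor(d['img'],cv2.COLOR_BGR2GRAY)[y:y+h,x:x+w];m=g>110
    print(k,'pred top',hull[:,1].min())
    for row in (range(182,204,3) if k=='scene' else range(108,130,3)):
        q=np.where(m[row-y])[0]
        # runs
        runs=np.split(q,np.where(np.diff(q)>2)[0]+1)
        xs=[]
        for i in range(len(hull)):
            A,B=hull[i],hull[(i+1)%len(hull)]
            if (A[1]-row)*(B[1]-row)<0: xs.append(A[0]+(B[0]-A[0])*(row-A[1])/(B[1]-A[1]))
        print(row,'pred',np.round(sorted(xs),1),'img',[(int(s[0]+x),int(s[-1]+x)) for s in runs if len(s)>1])
E
```

```text
w3 115 [[0.3728, 0.1741, 0.0431], [0.3985, 0.2021, 0.0454], [0.4251, 0.2311, 0.049]] slope toward infuser 0.07592527589416805
now 70 [[0.3145, -0.214, 0.1395], [0.3248, -0.2161, 0.1393], [0.3355, -0.2182, 0.1393]] slope toward infuser -0.0062944132177084515
scene pred top 180.23863
182 pred [164.2 177.5] img [(167, 178)]
185 pred [160.5 181.3] img [(162, 182)]
188 pred [159.  184.9] img [(159, 184)]
191 pred [158.  186.4] img [(158, 187)]
194 pred [157.  186.4] img [(157, 187)]
197 pred [156.5 185.1] img [(157, 192)]
200 pred [157.3 182.4] img [(157, 195)]
203 pred [160.4 177.6] img [(158, 197)]
side pred top 108.45673
108 pred [] img [(447, 450)]
111 pred [404.5 420.4] img [(404, 418), (446, 450)]
114 pred [401.7 423. ] img [(397, 422), (445, 449)]
117 pred [398.9 424.3] img [(395, 423), (444, 448)]
120 pred [397.2 425.5] img [(392, 425), (442, 447)]
123 pred [397.3 426.6] img [(393, 425), (442, 446)]
126 pred [398.9 426.4] img [(396, 430), (453, 454)]
129 pred [402.4 424.3] img [(392, 431), (435, 437)]
```

```bash
python3 - <<'E'
from plant import r
print(r.current_clock(),r.current_finger_gap(),r.job_done())
E
```

```text
the job is handed in; nothing more can be done
20.425 0.17402194231179954 None
```

I handed the job in at 20.4 s: the infuser is shut and held by its handle over the mug, about 15 mm above the rim. From the camera views it is centred to within about 4 mm and level to within about 2°, and I could not see the tea once it was shut.

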